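Put the roller mixer into third gear

TASK

Put the tube roller mixer into third gear: with your fingertips, push its gear lever to the middle of its H-shaped gate, across to the right-hand side, and then forward, away from the robot, fully home in the third slot (the one with the yellow three-dot mark), and leave it there. Only push the lever, do not pinch it between the fingers, and do not let it go into the fourth slot on the way. Leave the bottle, tube, tip box and pipette where they are.

Things in the scene. Friction and masses are not known exactly. Their poses are not given: they have to be found in the camera images.
- mixer: Tube roller mixer, fixed: cream gearbox 200 (x) x 170 (y) mm with light green gate plate on top, 95 mm high; on its left (+y) a bed with four black rollers and two tubes (y +85 to +375 mm, x within 115 mm, up to 100 mm high). Origin on the bench below the gate's centre. Its +x is forward (away from the robot), +y left, z up; turned by up to 0.3 rad
- gate (a point): Centre of the H gate, at the plate's top, axes as the mixer's. Two slots along x, 17 mm left and right, 31 mm each way, joined by a 20 mm wide cross channel along y through this point; two 16 mm wide round-ended tongues part the slots. The 10 mm stem cannot pass the tongues. Black dots mark the slots: one far left, two near left, three (on yellow) far right, four near right
- slot3 (a point): The far right slot, marked with three black dots on yellow: point at the level of the plate's top (95 mm above the bench), 26 mm forward and 17 mm right of the gate's centre, where the stem passes when the lever is in third gear
- knob_center (a point): Centre of the lever's black knob with a red pad on each of four sides: 40 mm over opposite pads, from 25 mm below to 21 mm above this point along the lever. It is 155 mm along the lever from the pivot, which lies 10 mm above the mixer's origin: 165 mm above the bench when upright. The knob leans with the lever and does not spin; about 35 mm of stem is free below it
- shift_fore (a joint): Lean of the lever forward (mixer's +x), rad: -0.30 near end stop of the slots, 0 middle (cross channel), +0.30 far end stop. The knob moves about 46 mm each way. It stays where it is left, by friction; about 3 N at the knob moves it. At the start anywhere from -0.27 to 0.27
- shift_across (a joint): Lean of the lever across, rad: -0.20 left stop, +0.20 right stop (mixer's -y); the knob moves about 31 mm each way; about 3 N moves it, it stays where left. It passes the middle only while shift_fore is within about 0.06 of 0 (the round tongues lead it in from about 0.1). In a slot it has about 0.04 of play. At the start about -0.19, in a left-hand slot
- pad_far: Red finger pad on the knob's far (+x) side, 20 mm wide, 42 mm high, 4 mm thick; origin in its centre, 18 mm from the knob's axis, axes as the lever's
- pad_near: The same pad on the knob's near (-x) side
- pad_left: The same pad on the knob's left (+y) side
- pad_right: The same pad on the knob's right (-y) side
- bottle: Bystander: amber reagent bottle with blue cap, 60 mm diameter, 150 mm high, standing loose on the bench to the right of the gearbox; origin under its centre
- tube: Bystander: white sample tube with orange cap, 34 mm diameter, 115 mm high, standing loose to the right of the gearbox; origin under its centre
- tipbox: Bystander: blue pipette tip box 122 x 86 x 60 mm, loose on the bench beyond the gearbox; origin under its centre
- pipette: Bystander: black and green pipette lying loose beyond the roller bed, about 230 mm long, 26 mm thick; origin under its middle, tip along its +x

How it is judged (in metres and radians):
On the way, in this order (a step that is already met when the one before it is completed fails the run):
1. the lever is across on the right-hand side, at the cross channel (value of joint shift_across above 0.13 rad and value of joint shift_fore between -0.14 and 0.14 rad).
2. the lever is home in the third slot (value of joint shift_across above 0.13 rad and value of joint shift_fore above 0.26 rad), for 0.2 s.
At the end, for the whole second after the job is handed in: The lever rests in the third slot: shift_across above 0.13 rad and shift_fore above 0.26 rad (its stop is at 0.30). Bottle, tube, tip box and pipette are within 30 mm of where they stood and upright as they were (within 0.2 rad) (all of step 2 and velocity of joint shift_fore between -0.05 and 0.05 rad/s and distance of each of bottle, tube, tipbox, pipette from where it was at the start of the episode below 0.03 m and angle between each of bottle, tube, tipbox, pipette's own z axis and vertical below 0.2 rad); the robot touches nothing.
It fails at once if the knob is pinched: fingers press on two opposite sides at once ((contact force between the fingers and pad_far above 1 N and contact force between the fingers and pad_near above 1 N) or (contact force between the fingers and pad_left above 1 N and contact force between the fingers and pad_right above 1 N)).
It fails at once if the lever goes into the fourth slot (value of joint shift_across above 0.13 rad and value of joint shift_fore below -0.17 rad).
It fails at once if the bottle, tube, tip box or pipette is moved, lifted or tipped (distance of any of bottle, tube, tipbox, pipette from where it was at the start of the episode above 0.03 m or angle between any of bottle, tube, tipbox, pipette's own z axis and vertical above 0.2 rad).
It also fails if it takes over 67 s, if anything falls off the work surface, if the arm or the gripper's body presses on something with over 40 N, if the wrist force passes 120 N, or if a joint passes its speed limit or range.

ROBOT

A 6-joint arm with a two-finger parallel gripper is mounted at the origin on the work surface. World frame = base frame: x ahead of the robot, y to its left, z up, the work surface at z = 0. Lengths are in mm, angles in degrees, forces in N, time in s.
With the tool pointing down it reaches from about 350 to 1000 mm from the base axis. Payload 7.1 kg.
Tool frame: the origin (TCP) lies between the finger pads; the fingertips stand 17 mm ahead of it and the grasp point (between the pads) lies 2 mm behind it (bot.tcp_to_tips is the distance from the TCP to the fingertips, in mm); z points along the fingers, y is the line along which they close (so a half turn about z gives the same grasp; the last joint's range is limited). The gripper opens to 85 mm and grips with 20 to 120 N. Pads are 22 mm wide; open, the fingers measure 114 mm over their backs; the gripper's body (76 mm by 85 mm) begins 54 mm behind the grasp point. The pads swing forward as they close: fully open they stand 13 mm farther back than shut.
Start: joints at [71.448, 24.242, 93.386, -0, 62.372, -1.089], TCP at [187.532, 596.185, 248.319] pointing down, gripper open.
Joint ranges: [-172.04, 172.04], [-51.8, 120.97], [4.93, 147.93], [-75.15, 255.16], [6.16, 154.13], [-145.62, 145.62]. Speed limits (degrees/s): [136.94, 136.94, 172.46, 180, 180, 180].

INTERFACE

Orientations are given as [roll, pitch, yaw] about the fixed x, y, z axes, in that order (R = Rz(yaw) Ry(pitch) Rx(roll)).
In Python, from workcell import bot, vision gives the robot as it stands.
- The arm moves only by the shell command python3 -m jog 'ROWS' [OPENING] [FORCE]. ROWS is JSON, a list of rows, each an object of numbers: "tx", "ty", "tz": the shift along the tool's x, y, z in cm; "wx", "wy", "wz": the turn, a rotation vector about the tool's x, y, z in rad. In form: [{"tx": .., "ty": .., "tz": .., "wx": .., "wy": .., "wz": ..}, ...]. A call has 1 to 5 rows; each row shifts and turns the commanded pose from where the row before left it, along the tool's axes as they then stand; what a row does not reach is not made up. A row lasts 1/8 s, in which the tool goes at most 62.5 mm and 10.7 degrees, less where a joint would pass 70% of its speed; a pose out of reach is approached as far as the arm can. A call is refused whole if a number of a shift passes 6.25 or a number of a turn 0.188, either way. A call with a gripper value outside its range is refused whole. OPENING is the finger opening in cm, from 0 to 8.54, set as the call begins (- or left out, the last holds). The fingers move at their own pace and stop on an object; FORCE is the grip in N (left out, the last holds). Time passes only in rows, so rows that do not move let the fingers close. It gives the time, the measured TCP pose, the force, the opening and the grip force at its end, in the units of the state.
- bot.get_obs(): the state, without advancing time (a new reading comes with each control period).
- vision.grab_frame(name): name is "scene" or "top" or "wrist"; returns the picture (384x512x3 uint8, red, green, blue); there is no depth.
- vision.calibration(name): a dict with "intrinsics" (3x3 intrinsics, pixels), "T" (4x4, takes a point from camera to world coordinates); the wrist camera has in their place "tool_from_camera" (4x4, takes a point from camera to tool coordinates, whose origin is the TCP and whose axes are the flange's). Camera axes: x right, y down, z forward; pixel columns grow to the right and rows downward; lengths in mm; the calibration is good to about 2 mm. A picture is of the moment at which its call begins: read the wrist's pose just before it. calibration takes no time and is no camera call.
- bot.hand_in(): hands the job in; it is judged then, once.
The state is a dict: "t": time; "qpos": joint angles; "qd": joint speeds; "tau": joint torques, N m; "position": TCP position; "eef_rot": TCP orientation; "contact_force": force on the tool from outside, world axes, zero at the start; "torque": the same for the moment, N m; "width": opening from 0.0 (shut) to 1.0 (fully open); "gripper_force": force on a finger pad.
Only numpy, scipy, OpenCV 4.12 (cv2) and the standard library are available. Lean on these libraries where they do the work, as an engineer would, in place of code of your own. Each camera call takes 0.05 s, during which the arm holds its last target. There are 200 camera calls.

## Working session

There is one attempt and no reset: what is moved stays moved. The work goes in short steps, Python scripts to look and compute and a shell command to move; the robot and the scene stay as the last step left them, time stands still between calls to the robot, and variables do not carry over. Pictures are saved under pics/ and viewed, at most 10 in all, crops included, and the job is handed in when it is done.

```bash
ls; mkdir -p pics
python3 - <<'E'
from workcell import bot, vision
import cv2, numpy as np
o=bot.get_obs(); print(o['t'],o['position'],o['eef_rot'],o['width'],bot.tcp_to_tips)
a=vision.grab_frame('scene');b=vision.grab_frame('top')
cv2.imwrite('pics/s0.png',a[:,:,::-1]);cv2.imwrite('pics/t0.png',b[:,:,::-1])
for n in('scene','top'):
    c=vision.calibration(n);print(np.round(c['intrinsics'],1).tolist(),np.round(c['T'],3).tolist())
E
```

```text
pics
0.0 [187.36713526 595.70259736 247.56991739] [-1.79912230e+02 -1.29644779e-03  1.62538662e+02] 1.0020640031817376 17.0
[[426.1, 0.0, 257.5], [0.0, 426.1, 192.8], [0.0, 0.0, 1.0]] [[-0.253, 0.673, -0.695, 1273.608], [0.967, 0.164, -0.193, 200.176], [-0.015, -0.721, -0.692, 766.874], [0.0, 0.0, 0.0, 1.0]]
[[358.2, 0.0, 251.6], [0.0, 358.2, 195.3], [0.0, 0.0, 1.0]] [[-0.016, -0.996, 0.092, 529.699], [-1.0, 0.017, 0.004, 10.282], [-0.006, -0.091, -0.996, 984.766], [0.0, 0.0, 0.0, 1.0]]
```

View pics/s0.png

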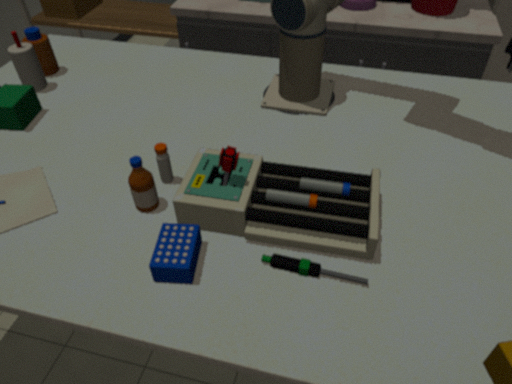

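View pics/t0.png

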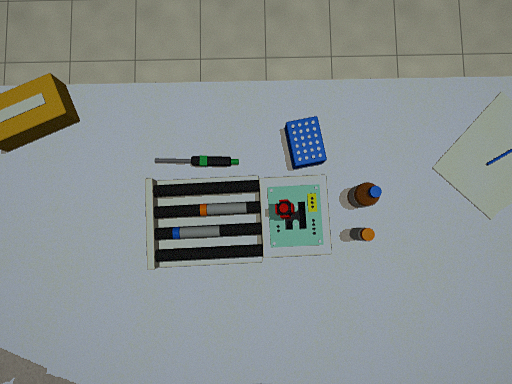

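The top view shows the gearbox around (297,216), with the knob near (285,209) in a left slot and the yellow mark at (313,202). The bottle and tube are to the right, at about (368,193) and (362,234). Next I measure the plate and the knob.

```bash
cat > h.py <<'E'
import cv2, numpy as np
from workcell import bot, vision
def ray(n,u,v):
    c=vision.calibration(n);K=c['intrinsics'];T=c['T']
    d=T[:3,:3]@np.linalg.solve(K,[u,v,1.]);return T[:3,3],d
def onz(n,u,v,z):
    p,d=ray(n,u,v);return p+d*(z-p[2])/d[2]
def proj(n,P):
    c=vision.calibration(n);q=np.linalg.inv(c['T'])@np.r_[P,1.];q=c['intrinsics']@q[:3];return q[:2]/q[2]
def tri(n1,uv1,n2,uv2):
    p,d=ray(n1,*uv1);q,e=ray(n2,*uv2)
    s=np.linalg.lstsq(np.c_[d,-e],q-p,rcond=None)[0]
    a=p+s[0]*d;b=q+s[1]*e;return (a+b)/2,np.linalg.norm(a-b)
def blob(m):
    n,l,s,c=cv2.connectedComponentsWithStats(m.astype(np.uint8));i=1+s[1:,4].argmax();return l==i,c[i],s[i]
def red(im):
    h=cv2.cvtColor(im,cv2.COLOR_RGB2HSV);return ((h[...,0]<6)|(h[...,0]>172))&(h[...,1]>150)&(h[...,2]>50)
E
python3 - <<'E'
from h import *
t=cv2.imread('pics/t0.png')[:,:,::-1].copy();s=cv2.imread('pics/s0.png')[:,:,::-1].copy()
h=cv2.cvtColor(t,cv2.COLOR_RGB2HSV)
g=(h[...,0]>60)&(h[...,0]<95)&(h[...,1]>50)&(h[...,2]>90);m,c,st=blob(g)
pts=np.argwhere(m)[:,::-1]
w=np.array([onz('top',*p,95)[:2] for p in pts]).astype(np.float32)
print('plate',st,cv2.minAreaRect(w))
y=(h[...,0]>22)&(h[...,0]<35)&(h[...,1]>120);y[:,:200]=0;m,c,st=blob(y);print('yellow',st,onz('top',*c,95))
for n,im in(('top',t),('scene',s)):
    r=red(im)
    r[:100]=0
    m,c,st=blob(r);print(n,'red',st,c)
    if n=='top':ct=c;print(onz('top',*c,160))
    else: print(tri('top',ct,'scene',c))
a=cv2.resize(t[165:270,245:400],None,fx=5,fy=5,interpolation=cv2.INTER_CUBIC)
b=cv2.resize(s[130:250,150:290],None,fx=4,fy=4,interpolation=cv2.INTER_CUBIC)
cv2.imwrite('pics/tc.png',a[:,:,::-1]);cv2.imwrite('pics/sc.png',b[:,:,::-1])
E
```

```text
plate [ 268  184   56   64 2235] ((560.09912109375, -92.40496826171875), (149.92904663085938, 130.14117431640625), 2.0711960792541504)
yellow [307 193  10  19 139] [ 591.2816956 -135.2162567   95.       ]
top red [279 203   9  10  73] [283.20547945 207.54794521]
[575.90977131 -58.46824754 160.        ]
scene red [225 147  10   9  65] [229.70769231 151.12307692]
(array([574.39873344, -55.84359994, 183.63067116]), np.float64(1.355913713844196))
```

View pics/tc.png

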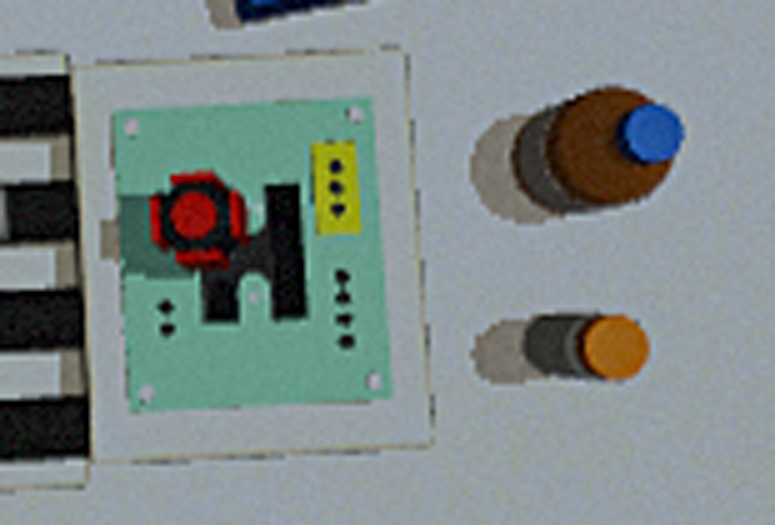

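View pics/sc.png

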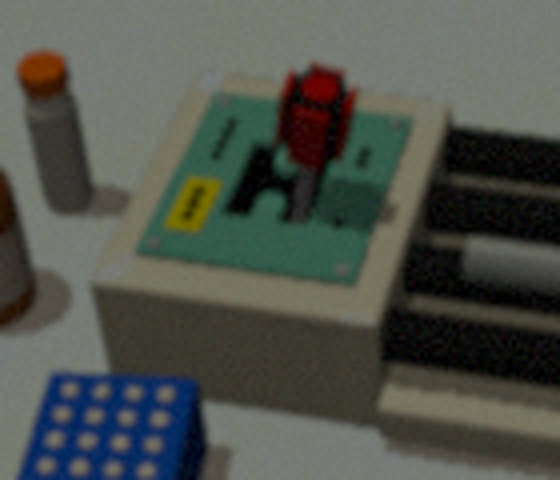

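Plate centre is about (560,-92), with a mixer yaw of about 2.5°. The knob's top is at (574,-56,184), which fits a 182 mm height: left side, fore ≈ +0.09, in the first slot. My plan is to align the shut gripper with the mixer and push from the far side, then the left, then the near side.

```bash
python3 -m jog '[{"wz":-0.175},{"wz":-0.175},{"tx":-2.66,"ty":-4.48},{"tx":-2.66,"ty":-4.48},{"tx":-2.66,"ty":-4.48}]' 0 20
python3 -m jog '[{"tx":-2.66,"ty":-4.48},{"tx":-2.66,"ty":-4.48},{"tx":-2.66,"ty":-4.48},{"tx":-2.66,"ty":-4.48},{"tx":-2.66,"ty":-4.48}]'
python3 -m jog '[{"tx":-2.66,"ty":-4.48},{"tx":-2.66,"ty":-4.48},{"tx":-2.66,"ty":-4.48},{"tx":-2.66,"ty":-4.48},{"tx":-2.66,"ty":-4.48}]'
```

```text
$[0]: bad value
$[0]: bad value
$[0]: bad value
```

```bash
python3 -m jog '[{"tx":0,"ty":0,"tz":0,"wx":0,"wy":0,"wz":-0.175},{"tx":0,"ty":0,"tz":0,"wx":0,"wy":0,"wz":-0.175},{"tx":-2.66,"ty":-4.48,"tz":0,"wx":0,"wy":0,"wz":0},{"tx":-2.66,"ty":-4.48,"tz":0,"wx":0,"wy":0,"wz":0},{"tx":-2.66,"ty":-4.48,"tz":0,"wx":0,"wy":0,"wz":0}]' 0 20
```

```text
t: 0.72
position: [273.7, 464.0, 248.0]
eef_rot: [-180.0, -0.0, -177.4]
contact_force: [0.9, -0.7, 0.1]
width: -0.002
gripper_force: 0.0
```

```bash
python3 -m jog '[{"tx":-2.66,"ty":-4.48,"tz":0,"wx":0,"wy":0,"wz":0},{"tx":-2.66,"ty":-4.48,"tz":0,"wx":0,"wy":0,"wz":0},{"tx":-2.66,"ty":-4.48,"tz":0,"wx":0,"wy":0,"wz":0},{"tx":-2.66,"ty":-4.48,"tz":0,"wx":0,"wy":0,"wz":0},{"tx":-2.66,"ty":-4.48,"tz":0,"wx":0,"wy":0,"wz":0}]'
python3 -m jog '[{"tx":-2.66,"ty":-4.48,"tz":0,"wx":0,"wy":0,"wz":0},{"tx":-2.66,"ty":-4.48,"tz":0,"wx":0,"wy":0,"wz":0},{"tx":-2.66,"ty":-4.48,"tz":0,"wx":0,"wy":0,"wz":0},{"tx":-2.66,"ty":-4.48,"tz":0,"wx":0,"wy":0,"wz":0},{"tx":-2.66,"ty":-4.48,"tz":0,"wx":0,"wy":0,"wz":0}]'
python3 -m jog '[{"tx":-2.66,"ty":-4.48,"tz":0,"wx":0,"wy":0,"wz":0},{"tx":-2.66,"ty":-4.48,"tz":0,"wx":0,"wy":0,"wz":0},{"tx":0,"ty":0,"tz":0,"wx":0,"wy":0,"wz":0}]'
python3 - <<'E'
from h import *
o=bot.get_obs();print(o['position'],o['eef_rot'],o['contact_force'])
a=vision.grab_frame('wrist');b=vision.grab_frame('scene')
b=cv2.resize(b[100:250,130:330],(512,384))
cv2.imwrite('pics/w1.png',np.hstack([a,b])[:, :, ::-1][:, :1024])
im=cv2.resize(np.hstack([a,b]),(800,300));cv2.imwrite('pics/w1s.png',im[:,:,::-1])
print(np.round(vision.calibration('wrist')['tool_from_camera'],3).tolist())
E
```

```text
t: 1.35
position: [416.9, 246.2, 248.2]
eef_rot: [-180.0, -0.0, -177.4]
contact_force: [0.0, 0.2, 0.1]
width: -0.006
gripper_force: 0.0
t: 1.98
position: [559.9, 28.4, 248.1]
eef_rot: [180.0, -0.0, -177.4]
contact_force: [0.2, 0.2, 0.1]
width: 0.0
gripper_force: 0.0
t: 2.35
position: [617.8, -60.0, 247.8]
eef_rot: [-180.0, 0.0, -177.6]
contact_force: [-0.9, 0.6, -0.1]
width: 0.0
gripper_force: 0.0
[617.81760828 -59.99432446 247.78030043] [-1.79972005e+02  2.22887666e-02 -1.77616048e+02] [-0.93081028  0.5789121  -0.14981807]
[[0.0, -0.947, -0.322, 83.542], [1.0, 0.001, -0.001, 1.013], [0.001, -0.322, 0.947, -126.572], [0.0, 0.0, 0.0, 1.0]]
```

View pics/w1s.png

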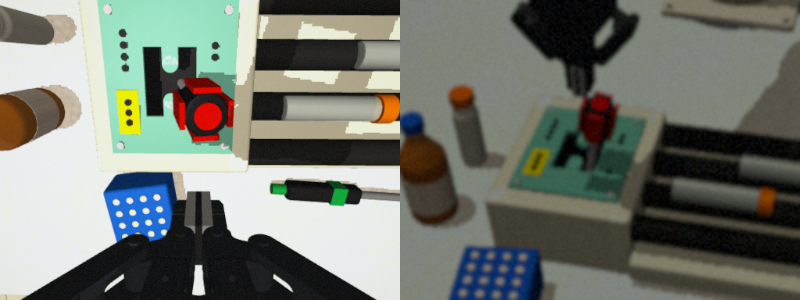

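The wrist view (left half) shows the knob's red cap near (205,116), left of centre in the first slot. The shut fingertips, at about (200,200), are beyond it on the far side. I measure it more closely from here.

```bash
cat >> h.py <<'E'
def wpose():
    from scipy.spatial.transform import Rotation as R
    o=bot.get_obs();T=np.eye(4);T[:3,:3]=R.from_euler('xyz',o['eef_rot'],degrees=True).as_matrix();T[:3,3]=o['position']
    return T@vision.calibration('wrist')['tool_from_camera']
def wz(T,uv,z):
    K=vision.calibration('wrist')['intrinsics'];uv=np.atleast_2d(uv)
    d=(T[:3,:3]@np.linalg.solve(K,np.c_[uv,np.ones(len(uv))].T)).T
    return T[:3,3]+d*((z-T[2,3])/d[:,2])[:,None]
E
python3 - <<'E'
from h import *
T=wpose();t=vision.grab_frame('wrist')
h=cv2.cvtColor(t,cv2.COLOR_RGB2HSV)
m,c,st=blob((h[...,0]>60)&(h[...,0]<95)&(h[...,1]>40)&(h[...,2]>60))
w=wz(T,np.argwhere(m)[:,::-1],95)[:,:2].astype(np.float32);print('plate',cv2.minAreaRect(w))
m,c,st=blob((h[...,0]>22)&(h[...,0]<35)&(h[...,1]>120)&(h[...,2]>120)&(np.arange(512)<260));print('yellow',wz(T,c,95))
# H gate: dark in plate near it
P=cv2.boundingRect
k=(h[...,2]<60);k[:, :175]=0;k[:,252:]=0;k[:50]=0;k[150:]=0
q=wz(T,np.argwhere(k)[:,::-1],95);print('dark',q.min(0),q.max(0))
r=red(t);b,c,st=blob(r);print('red',st,c)
for z in(182,):
  n,l,s,cc=cv2.connectedComponentsWithStats(r.astype(np.uint8))
  for i in range(1,n):
    if s[i,4]>150:print(s[i],wz(T,cc[i],z))
E
```

```text
plate ((558.9556274414062, -90.07835388183594), (150.39328002929688, 130.32437133789062), 2.099871873855591)
yellow [[ 590.02843583 -133.25180139   95.        ]]
dark [ 524.83503067 -116.35654803   95.        ] [592.21719054 -60.29768735  95.        ]
red [ 232  103   63   63 1144] [264.64248252 122.39597902]
[ 232  103   63   63 1144] [[556.87931697 -53.03957081 182.        ]]
[217 119  16  51 577] [[569.48677217 -74.62924672 182.        ]]
[ 243  134   37   37 1052] [[573.39361245 -54.35986809 182.        ]]
[237 170  39  15 301] [[589.3913792  -55.98314125 182.        ]]
```

```bash
python3 -m jog '[{"tx":0,"ty":0,"tz":3,"wx":0,"wy":0,"wz":0},{"tx":0,"ty":0,"tz":3,"wx":0,"wy":0,"wz":0},{"tx":0,"ty":0.2,"tz":2.1,"wx":0,"wy":0,"wz":0},{"tx":0,"ty":0,"tz":0,"wx":0,"wy":0,"wz":0}]'
python3 -m jog '[{"tx":0.5,"ty":0,"tz":0,"wx":0,"wy":0,"wz":0},{"tx":0.5,"ty":0,"tz":0,"wx":0,"wy":0,"wz":0},{"tx":0.5,"ty":0,"tz":0,"wx":0,"wy":0,"wz":0},{"tx":0.4,"ty":0,"tz":0,"wx":0,"wy":0,"wz":0},{"tx":0.4,"ty":0,"tz":0,"wx":0,"wy":0,"wz":0}]'
python3 -m jog '[{"tx":0.2,"ty":0,"tz":0,"wx":0,"wy":0,"wz":0},{"tx":0.2,"ty":0,"tz":0,"wx":0,"wy":0,"wz":0},{"tx":0,"ty":0,"tz":0,"wx":0,"wy":0,"wz":0}]'
cat >> h.py <<'E'
def lever():
    """lean from the red cap's centre in the wrist view (roundest red blob)"""
    T=wpose();t=vision.grab_frame('wrist');best=None
    n,l,s,c=cv2.connectedComponentsWithStats(red(t).astype(np.uint8))
    for i in range(1,n):
        if s[i,4]>150:
            x=wz(T,c[i],182)[0]-[559.5,-91,0];a=np.radians(2.2);f=x[0]*np.cos(a)+x[1]*np.sin(a);y=-x[0]*np.sin(a)+x[1]*np.cos(a)
            print(s[i],'fore %.3f across %.3f'%(f/176,-y/176))
    return t
E
python3 - <<'E'
from h import *
t=lever();cv2.imwrite('pics/w2.png',t[:,:,::-1])
E
```

```text
t: 3.0
position: [614.6, -53.5, 165.8]
eef_rot: [180.0, -0.2, -177.3]
contact_force: [-0.5, 0.1, -0.1]
width: 0.0
gripper_force: 0.0
t: 3.62
position: [593.9, -56.3, 168.0]
eef_rot: [-180.0, 0.1, -177.4]
contact_force: [3.2, 0.7, 2.2]
width: 0.003
gripper_force: 1.5
t: 4.0
position: [589.2, -56.4, 167.2]
eef_rot: [180.0, -0.0, -177.4]
contact_force: [2.7, -0.3, 1.9]
width: -0.001
gripper_force: 1.1
[ 217  150   97  102 3057] fore -0.102 across -0.216
[ 195  173   19   88 1112] fore -0.030 across -0.096
[ 230  205   59   56 2557] fore 0.004 across -0.205
[226 262  58  21 706] fore 0.097 across -0.196
```

View pics/w2.png

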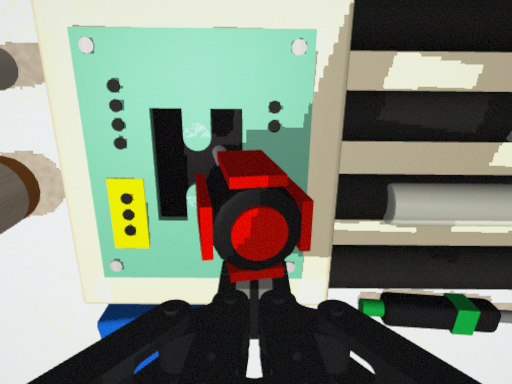

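The picture shows the knob's cap at (260,233) and the stem in the cross channel; fore is about 0. Next I lift clear and go to its left side.

```bash
python3 -m jog '[{"tx":-1,"ty":0,"tz":0,"wx":0,"wy":0,"wz":0},{"tx":0,"ty":0,"tz":-3,"wx":0,"wy":0,"wz":0},{"tx":0,"ty":0,"tz":-3,"wx":0,"wy":0,"wz":0},{"tx":2,"ty":2.2,"tz":0,"wx":0,"wy":0,"wz":0},{"tx":2.1,"ty":2.2,"tz":0,"wx":0,"wy":0,"wz":0}]'
python3 -m jog '[{"tx":0,"ty":0,"tz":0,"wx":0,"wy":0,"wz":0},{"tx":0,"ty":0,"tz":0,"wx":0,"wy":0,"wz":0}]'
python3 - <<'E'
from h import *
t=lever()
E
```

```text
t: 4.68
position: [556.0, -13.4, 227.2]
eef_rot: [180.0, -0.1, -177.4]
contact_force: [0.0, 0.5, -0.8]
width: -0.001
gripper_force: 0.0
t: 4.92
position: [557.0, -13.9, 227.2]
eef_rot: [-180.0, -0.0, -177.4]
contact_force: [-0.0, -0.2, -0.1]
width: 0.003
gripper_force: 0.0
[ 154  177   41   32 1089] fore -0.136 across -0.203
[202 191  11  57 399] fore -0.052 across -0.301
[136 194  15  59 523] fore -0.039 across -0.102
[ 156  218   40   36 1120] fore 0.006 across -0.200
[160 254  36  14 279] fore 0.097 across -0.201
```

```bash
python3 -m jog '[{"tx":0,"ty":0,"tz":3,"wx":0,"wy":0,"wz":0},{"tx":0,"ty":0,"tz":3,"wx":0,"wy":0,"wz":0},{"tx":0,"ty":0,"tz":0,"wx":0,"wy":0,"wz":0},{"tx":0,"ty":-0.6,"tz":0,"wx":0,"wy":0,"wz":0},{"tx":0,"ty":-0.6,"tz":0,"wx":0,"wy":0,"wz":0}]'
python3 -m jog '[{"tx":0,"ty":-0.7,"tz":0,"wx":0,"wy":0,"wz":0},{"tx":0,"ty":-0.7,"tz":0,"wx":0,"wy":0,"wz":0},{"tx":0,"ty":-0.7,"tz":0,"wx":0,"wy":0,"wz":0},{"tx":0,"ty":-0.6,"tz":0,"wx":0,"wy":0,"wz":0},{"tx":0,"ty":0,"tz":0,"wx":0,"wy":0,"wz":0}]'
python3 - <<'E'
from h import *
t=lever()
E
```

```text
t: 5.6
position: [558.1, -26.1, 168.7]
eef_rot: [180.0, 0.1, -177.4]
contact_force: [-0.5, 3.5, 2.8]
width: -0.001
gripper_force: 2.1
t: 6.22
position: [558.2, -53.3, 167.2]
eef_rot: [-180.0, -0.0, -177.4]
contact_force: [0.6, 2.5, 1.6]
width: -0.001
gripper_force: 1.0
[ 108  216   96  115 4093] fore -0.118 across -0.020
[208 235  18  69 716] fore -0.091 across -0.140
[136 288  53  30 680] fore -0.011 across -0.009
```

```bash
python3 -m jog '[{"tx":0,"ty":-0.6,"tz":0,"wx":0,"wy":0,"wz":0},{"tx":0,"ty":-0.6,"tz":0,"wx":0,"wy":0,"wz":0},{"tx":0,"ty":-0.6,"tz":0,"wx":0,"wy":0,"wz":0},{"tx":0,"ty":-0.4,"tz":0,"wx":0,"wy":0,"wz":0},{"tx":0,"ty":0,"tz":0,"wx":0,"wy":0,"wz":0}]'
python3 -m jog '[{"tx":0,"ty":-0.2,"tz":0,"wx":0,"wy":0,"wz":0},{"tx":0,"ty":-0.2,"tz":0,"wx":0,"wy":0,"wz":0},{"tx":0,"ty":-0.1,"tz":0,"wx":0,"wy":0,"wz":0},{"tx":0,"ty":0,"tz":0,"wx":0,"wy":0,"wz":0}]'
python3 - <<'E'
from h import *
t=lever()
E
```

```text
t: 6.9
position: [559.2, -75.1, 167.3]
eef_rot: [-180.0, -0.0, -177.4]
contact_force: [-0.9, 2.0, 1.4]
width: 0.003
gripper_force: 1.1
t: 7.4
position: [559.4, -79.7, 167.3]
eef_rot: [180.0, -0.0, -177.4]
contact_force: [-1.5, 3.3, 2.3]
width: -0.003
gripper_force: 1.4
[ 108  214  105  109 3757] fore -0.125 across 0.122
[200 237  34  70 961] fore -0.080 across 0.012
[130 285  50  34 921] fore -0.011 across 0.156
```

```bash
python3 -m jog '[{"tx":0,"ty":1,"tz":0,"wx":0,"wy":0,"wz":0},{"tx":0,"ty":0,"tz":-3,"wx":0,"wy":0,"wz":0},{"tx":0,"ty":0,"tz":-3,"wx":0,"wy":0,"wz":0},{"tx":2.5,"ty":-2.5,"tz":0,"wx":0,"wy":0,"wz":0},{"tx":2.5,"ty":-2.5,"tz":0,"wx":0,"wy":0,"wz":0}]'
python3 -m jog '[{"tx":0,"ty":0,"tz":0,"wx":0,"wy":0,"wz":0},{"tx":0,"ty":0,"tz":0,"wx":0,"wy":0,"wz":0}]'
python3 - <<'E'
from h import *
lever()
t=vision.grab_frame('wrist');s=vision.grab_frame('scene');s=cv2.resize(s[100:250,130:330],(512,384))
cv2.imwrite('pics/w3.png',cv2.resize(np.hstack([t,s]),(800,300))[:,:,::-1])
E
```

```text
t: 8.07
position: [511.1, -122.0, 227.7]
eef_rot: [-179.9, 0.1, -177.3]
contact_force: [0.4, -0.9, -0.5]
width: -0.002
gripper_force: 0.0
t: 8.32
position: [511.9, -121.7, 227.5]
eef_rot: [-180.0, 0.0, -177.4]
contact_force: [0.1, 0.4, -0.5]
width: -0.0
gripper_force: 0.0
[291 264   7  34 186] fore -0.119 across 0.027
```

View pics/w3.png

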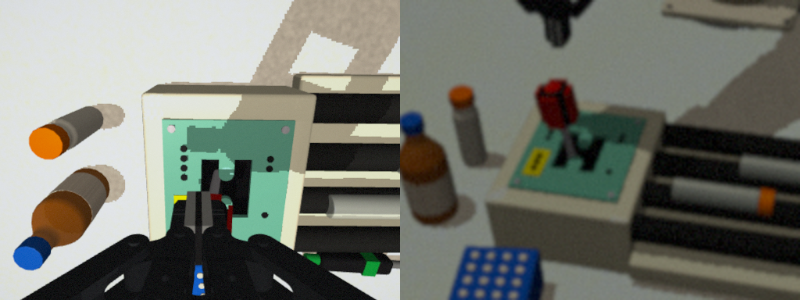

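The scene half shows the knob leaning to the robot's right, with the stem in the right-hand part of the gate. The fingers are behind the knob on the near side. Now I descend and push forward.

```bash
python3 -m jog '[{"tx":0,"ty":0,"tz":3.5,"wx":0,"wy":0,"wz":0},{"tx":0,"ty":0,"tz":3.5,"wx":0,"wy":0,"wz":0},{"tx":0,"ty":0,"tz":0,"wx":0,"wy":0,"wz":0},{"tx":-0.7,"ty":0,"tz":0,"wx":0,"wy":0,"wz":0},{"tx":-0.7,"ty":0,"tz":0,"wx":0,"wy":0,"wz":0}]'
python3 -m jog '[{"tx":-0.6,"ty":0,"tz":0,"wx":0,"wy":0,"wz":0},{"tx":-0.6,"ty":0,"tz":0,"wx":0,"wy":0,"wz":0},{"tx":-0.6,"ty":0,"tz":0,"wx":0,"wy":0,"wz":0},{"tx":-0.6,"ty":0,"tz":0,"wx":0,"wy":0,"wz":0},{"tx":-0.6,"ty":0,"tz":0,"wx":0,"wy":0,"wz":0}]'
python3 -m jog '[{"tx":-0.4,"ty":0,"tz":0,"wx":0,"wy":0,"wz":0},{"tx":-0.3,"ty":0,"tz":0,"wx":0,"wy":0,"wz":0},{"tx":0,"ty":0,"tz":0,"wx":0,"wy":0,"wz":0}]'
```

```text
t: 9.1
position: [527.1, -121.4, 158.9]
eef_rot: [-180.0, 0.2, -177.4]
contact_force: [-0.3, -0.5, 0.9]
width: -0.002
gripper_force: 0.0
t: 9.72
position: [554.9, -120.3, 157.3]
eef_rot: [-180.0, -0.1, -177.4]
contact_force: [-7.4, -5.2, 5.6]
width: 0.0
gripper_force: 4.5
t: 10.1
position: [562.2, -120.1, 157.0]
eef_rot: [-180.0, -0.0, -177.4]
contact_force: [-3.6, -2.7, 0.4]
width: 0.001
gripper_force: 1.6
```

```bash
python3 -m jog '[{"tx":-0.2,"ty":0,"tz":0,"wx":0,"wy":0,"wz":0},{"tx":-0.2,"ty":0,"tz":0,"wx":0,"wy":0,"wz":0},{"tx":0,"ty":0,"tz":0,"wx":0,"wy":0,"wz":0}]'
python3 -m jog '[{"tx":-0.15,"ty":0,"tz":0,"wx":0,"wy":0,"wz":0},{"tx":0,"ty":0,"tz":0,"wx":0,"wy":0,"wz":0}]'
python3 -m jog '[{"tx":-0.1,"ty":0,"tz":0,"wx":0,"wy":0,"wz":0},{"tx":0,"ty":0,"tz":0,"wx":0,"wy":0,"wz":0}]'
```

```text
t: 10.48
position: [565.8, -119.6, 156.8]
eef_rot: [-180.0, -0.1, -177.4]
contact_force: [-3.2, -2.7, -0.5]
width: -0.0
gripper_force: 1.8
t: 10.72
position: [567.2, -119.4, 156.7]
eef_rot: [180.0, -0.1, -177.4]
contact_force: [-4.2, -2.7, -0.5]
width: -0.002
gripper_force: 1.9
t: 10.98
position: [568.0, -119.3, 156.7]
eef_rot: [180.0, -0.1, -177.4]
contact_force: [-4.8, -3.5, -0.2]
width: -0.003
gripper_force: 2.1
```

Not at the stop yet, so I keep pushing until the force rises.

```bash
python3 -m jog '[{"tx":-0.15,"ty":0,"tz":0,"wx":0,"wy":0,"wz":0},{"tx":0,"ty":0,"tz":0,"wx":0,"wy":0,"wz":0}]'
python3 -m jog '[{"tx":-0.15,"ty":0,"tz":0,"wx":0,"wy":0,"wz":0},{"tx":0,"ty":0,"tz":0,"wx":0,"wy":0,"wz":0}]'
python3 - <<'E'
from h import *
t=lever();s=vision.grab_frame('scene');s=cv2.resize(s[100:250,130:330],(512,384))
cv2.imwrite('pics/w4.png',cv2.resize(np.hstack([t,s]),(800,300))[:,:,::-1])
E
```

```text
t: 11.22
position: [569.7, -119.1, 156.7]
eef_rot: [180.0, -0.1, -177.4]
contact_force: [-4.5, -1.5, -1.5]
width: -0.002
gripper_force: 1.9
t: 11.48
position: [570.4, -119.0, 156.6]
eef_rot: [180.0, -0.2, -177.4]
contact_force: [-7.6, -2.9, -1.9]
width: 0.002
gripper_force: 3.4
[246 339  17  39 480] fore 0.147 across 0.155
```

View pics/w4.png

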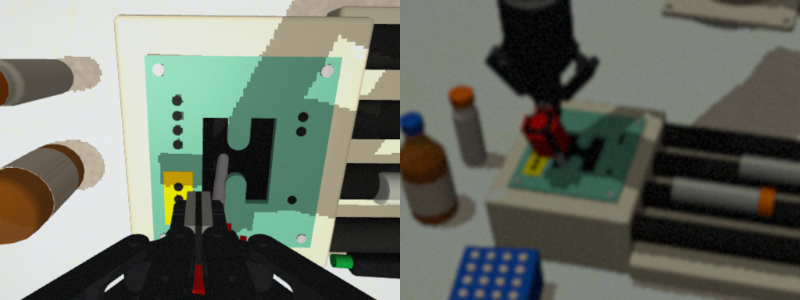

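The stem is in the third slot beside the yellow mark, the knob leans far forward, and the force is starting to rise. I press a little more.

```bash
python3 -m jog '[{"tx":-0.1,"ty":0,"tz":0,"wx":0,"wy":0,"wz":0},{"tx":0,"ty":0,"tz":0,"wx":0,"wy":0,"wz":0}]'
python3 -m jog '[{"tx":-0.1,"ty":0,"tz":0,"wx":0,"wy":0,"wz":0},{"tx":0,"ty":0,"tz":0,"wx":0,"wy":0,"wz":0}]'
python3 -m jog '[{"tx":-0.1,"ty":0,"tz":0,"wx":0,"wy":0,"wz":0},{"tx":0,"ty":0,"tz":0,"wx":0,"wy":0,"wz":0},{"tx":0,"ty":0,"tz":0,"wx":0,"wy":0,"wz":0}]'
```

```text
t: 11.82
position: [570.6, -119.0, 156.5]
eef_rot: [180.0, -0.3, -177.4]
contact_force: [-9.8, -2.9, 0.5]
width: 0.001
gripper_force: 5.0
t: 12.08
position: [570.7, -119.0, 156.5]
eef_rot: [179.9, -0.4, -177.4]
contact_force: [-12.1, -2.6, 3.1]
width: -0.0
gripper_force: 6.6
t: 12.45
position: [570.9, -119.0, 156.4]
eef_rot: [179.9, -0.5, -177.4]
contact_force: [-15.5, -4.4, 5.6]
width: -0.003
gripper_force: 8.3
```

The TCP has stopped advancing and the force climbs steadily, so the lever is on its end stop. I back off, lift and check.

```bash
python3 -m jog '[{"tx":1.5,"ty":0,"tz":0,"wx":0,"wy":0,"wz":0},{"tx":3,"ty":0,"tz":0,"wx":0,"wy":0,"wz":0},{"tx":2,"ty":0,"tz":-3,"wx":0,"wy":0,"wz":0},{"tx":0,"ty":0,"tz":-5,"wx":0,"wy":0,"wz":0},{"tx":5,"ty":0,"tz":-2,"wx":0,"wy":0,"wz":0}]'
python3 -m jog '[{"tx":5,"ty":0,"tz":0,"wx":0,"wy":0,"wz":0},{"tx":0,"ty":0,"tz":0,"wx":0,"wy":0,"wz":0},{"tx":0,"ty":0,"tz":0,"wx":0,"wy":0,"wz":0}]'
python3 - <<'E'
from h import *
t=vision.grab_frame('top');s=vision.grab_frame('scene')
b,c,_=blob(red(t)&(np.arange(384)>150)[:,None]&(np.arange(512)>250)&(np.arange(512)<340))
r=red(s);r[:100]=0;r[:,300:]=0;b,d,_=blob(r)
p,e=tri('top',c,'scene',d);print(c,d,p-[559.5,-91,0],e)
t=cv2.resize(t[120:270,245:400],(400,387));s=cv2.resize(s[100:250,130:330],(400,387))
cv2.imwrite('pics/f.png',np.hstack([t,s])[:,:,::-1])
E
```

```text
t: 13.08
position: [463.9, -124.9, 261.0]
eef_rot: [-179.9, 0.6, -177.4]
contact_force: [-1.1, -1.1, 0.5]
width: -0.002
gripper_force: 0.0
t: 13.45
position: [411.2, -126.7, 258.2]
eef_rot: [-179.9, 0.2, -177.4]
contact_force: [0.3, -0.6, -0.4]
width: 0.002
gripper_force: 0.0
[308.73913043 199.10869565] [198.24418605 159.93023256] [ 35.69669099 -29.40399769 162.33635908] 6.098101180721895
```

View pics/f.png

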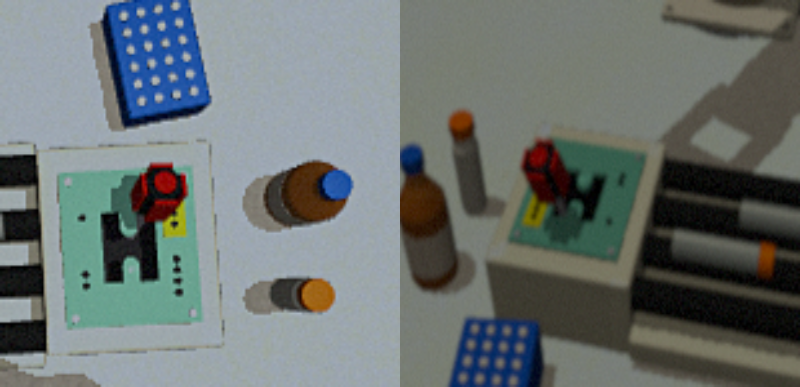

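Run:
```python
from h import *
for n,(x0,x1,y0,y1),seed in(('top',(250,340,150,230),None),('scene',(180,220,140,190),None)):
    t=vision.grab_frame(n);k,l,s,c=cv2.connectedComponentsWithStats(red(t).astype(np.uint8))
    for i in range(1,k):
        if x0<c[i][0]<x1 and y0<c[i][1]<y1 and s[i,4]>5:print(n,s[i],c[i])
a=np.radians(2.2);R=np.array([[np.cos(a),-np.sin(a),0],[np.sin(a),np.cos(a),0],[0,0,1]])
for f in(.26,.3):
  for ac in(.13,.16,.2):
    P=np.array([np.sin(f)*np.cos(ac),-np.sin(ac),np.cos(f)*np.cos(ac)])*176+[0,0,10]
    P=R@P+[559.5,-91,0];print(f,ac,proj('top',P).round(1),proj('scene',P).round(1))
print(np.array([245+167/2.58,120+182/2.58]),[130+542/2-200+0,0])
```

```text
top [296 184  16  18  54] [300.40740741 192.48148148]
top [305 186   9   9  62] [308.64516129 190.17741935]
top [301 188  16  18  90] [308.67777778 199.05555556]
scene [191 155  15  11  89] [198.04494382 159.96629213]
scene [205 158   4   9  25] [206.56 162.04]
scene [193 167  10   4  29] [197.72413793 168.24137931]
0.26 0.13 [307.3 193.7] [200.8 157.7]
0.26 0.16 [309.6 193.7] [198.6 157.6]
0.26 0.2 [312.6 193.7] [195.7 157.5]
0.3 0.13 [307.  190.9] [199.9 160.3]
0.3 0.16 [309.2 190.9] [197.7 160.2]
0.3 0.2 [312.2 190.9] [194.8 160.1]
[309.72868217 190.54263566] [201.0, 0]
```

The cap's pixels fit fore ≈ 0.30 and across ≈ 0.15. The tongue does not allow less than about 0.15 in the slot, so this is home. The bystanders have not moved.

```bash
python3 -c "
from workcell import bot
print(bot.hand_in())"
```

```text
the job is handed in; nothing more can be done
None
```

I pushed the lever to the middle, across to the right and fully home in the third slot, then handed the job in; the last images put it at about 0.30 rad fore and 0.15 rad across, with the bystanders looking unmoved, but the hand-in gave no verdict.

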